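# Nest the kidney-shaped parts tray in its base tray

## Robot

A 6-joint arm with a two-finger parallel gripper is mounted at the origin on a cart in front of the work surface, level with it; the furniture and walls round the work are solid. World frame = base frame: x ahead of the robot, y to its left, z up, the work surface at z = 0. Lengths are in m, angles in rad, forces in N, time in s.
With the tool pointing down it reaches from about 0.275 to 0.75 m from the base axis. Payload 10.2 kg.
Tool frame: the origin (TCP) lies between the finger pads; the fingertips stand robot.tip_reach ahead of it and the grasp point (between the pads) lies 8 mm behind it (robot.tip_reach is the distance from the TCP to the fingertips, in m); y points along the fingers, x is the direction in which the jaws open and shut, and the axes are right-handed (so a half turn about y gives the same grasp; the last joint's range is limited). The gripper opens to 85 mm and grips with 20 to 120 N. Pads are 22 mm wide; open, the fingers measure 114 mm over their backs; the gripper's body (76 mm by 85 mm) begins 54 mm behind the grasp point. The pads swing forward as they close: fully open they stand 13 mm farther back than shut.
Start: joints at [1.009, 0.313, 1.498, -0, 1.331, -0.223], TCP at [0.174, 0.495, 0.242] pointing down, gripper open.
Joint ranges: [-2.94, 2.94], [-0.97, 2.17], [0.19, 2.56], [-1.23, 4.37], [0.02, 3.11], [-2.88, 2.88]. Speed limits (rad/s): [2.39, 2.39, 3.01, 3.14, 3.14, 3.14].

## Interface

Orientations are given as a unit quaternion [x, y, z, w].
In Python, from station import robot gives the robot as it stands.
- The arm moves only by the tool arm_command, never from a script. Its argument "moves" is a list of rows, each a list of 5 numbers: the shift along the tool's x, y, z in m, then the turn about the tool's y in degrees, then the gripper's target within -1 to 1 (fully open at 1, half-way at 0, shut at -1). In form: [[dx, dy, dz, spin, grip], ...]. A call has 1 to 20 rows; each row shifts and turns the commanded pose from where the row before left it, along the tool's axes as they then stand; what a row does not reach is not made up. A row lasts 1/12 s, in which the tool goes at most 41.7 mm and 7.16 degrees, less where a joint would pass 70% of its speed; a pose out of reach is approached as far as the arm can. A call with a gripper value outside its range is refused whole. The fingers move at their own pace and stop on an object; the grip force is fixed at half the most. Time passes only in rows, so rows that do not move let the fingers close. It gives the time, the measured TCP pose, the force and the opening at its end, in the units of the state.
- robot.state(): the state, without advancing time (a new reading comes with each control period).
- robot.get_image(name): name is "scene" or "side" or "wrist"; returns a dict with "image" (420x560x3 uint8, red, green, blue), "fx", "fy", "cx", "cy" (pixels), "pose" (4x4, takes a point from camera to world coordinates); the wrist camera has in their place "hand_eye" (4x4, takes a point from camera to tool coordinates, whose origin is the TCP and whose axes are the tool frame's). Camera axes: x right, y up, looking along -z (the intrinsics and any distortion apply to the point x, -y, -z); pixel columns grow to the right and rows downward; lengths in m; the calibration is good to about 2 mm. A picture is of the moment at which its call begins: read the wrist's pose just before it. There is no depth.
- robot.sign_off(): hands the job in, once; it reports no verdict.
Trained networks look in the newest picture that a camera, given by its name, has taken for a name from the list of things; names that differ only in an ending like _2 or _b are one class to them, and where a whole thing is asked for, a point or a joint stands for the part that bears it (a point fixed in the world has none). Each returns a list of dicts, best first, with "confidence" (0 to 1); they miss things now and then, are a little off and sometimes report something else, mostly with a low value. They report only what shows in the picture. A call takes as long as a camera call.
- robot.look_for(camera, label): "extent" ([left, top, width, height] in pixels, round what is visible of it).
The state is a dict: "time_s": time; "qpos": joint angles; "qvel": joint speeds; "tau": joint torques, N m; "eef_pos": TCP position; "eef_rot": TCP orientation; "ft_force": force on the tool from outside, world axes, zero at the start; "ft_torque": the same for the moment, N m; "finger_gap": finger opening in m.
Only numpy, scipy, OpenCV 4.12 (cv2) and the standard library are available. Lean on these libraries where they do the work, as an engineer would, in place of code of your own. Each camera call takes 0.05 s, during which the arm holds its last target. There are 200 camera calls.

## Task

Put the deep green kidney-shaped parts tray into the shallow white kidney-shaped base tray: turn it until its outline matches, then lower it so that it stands upright and flat on the base tray's floor, and let go; set it down, do not drop it. Leave the green oblong tray alone and do not shove the base tray about.

Things in the scene. Friction and masses are not known exactly. Their poses are not given: they have to be found in the camera images.
- kidney_tray: Deep green open tray, kidney-shaped, 161 (y) x 74 (x) x 80 mm high, 0.14-0.28 kg. Its ends bend to -x: hollow side -x, bulge +x. Origin: underside, mid-length, mid-breadth; z up. The middle 30 mm of its long sides is straight along y, 56 mm wide at the rim, 51 at the foot, centred on x = +9 mm: grip there across x, from outside, in the top 40 mm (the lowest 31 mm go inside the base tray).
- base_tray: Shallow white tray, empty, same kidney outline but larger: 196 (y) x 109 (x) x 34 mm over the rim, 0.7 kg, floor 3 mm thick. Origin: underside, mid-length, mid-breadth; axes as the deep tray (hollow -x, bulge +x). The deep tray belongs with its origin over this one, x axes the same way; play 9 mm all round at the floor, 12 mm at the rim. Turned end for end it does not go in.
- oblong_tray: Deep green open tray of the same colour, height (80 mm) and width (56 mm) as the kidney-shaped one, but straight with round ends, 162 mm long along its y axis. It does not belong in the base tray. Origin: centre of the underside; z up.

How it is judged:
On the way:
1. the deep kidney-shaped tray is lifted clear of the bench (height (world z) of kidney_tray above 0.045 m), for 0.2 s.
At the end, for the whole second after the job is handed in: The deep kidney-shaped tray stands in the base tray, released and at rest: its underside within 10 mm of the base tray's underside (3 mm is flat on the floor), origins within 16 mm, outlines turned alike within 11 degrees, upright within 4.5 degrees, the base tray flat on the bench (horizontal distance between kidney_tray and base_tray below 0.016 m and angle between the x axis of kidney_tray and the x axis of base_tray, either way round below 0.2 rad and z of kidney_tray in the frame of base_tray below 0.01 m and angle between kidney_tray's own z axis and vertical below 0.08 rad and angle between base_tray's own z axis and vertical below 0.06 rad and height (world z) of base_tray below 0.01 m and linear speed of kidney_tray below 0.02 m/s); the robot touches nothing.
It fails at once if the oblong tray is disturbed (moved more than 30 mm) (distance of oblong_tray from where it was at the start of the episode above 0.03 m).
It fails at once if the base tray is shoved more than 50 mm (distance of base_tray from where it was at the start of the episode above 0.05 m).
It fails at once if the deep tray is dropped (falls free at more than 0.7 m/s, about 25 mm) (linear speed of kidney_tray above 0.7 m/s and contact force between kidney_tray and the fingers below 0.05 N).
It also fails if it takes over 35 s, if anything falls off the work surface, if the arm or the gripper's body presses on something with over 40 N, if the wrist force passes 120 N, or if a joint passes its speed limit or range.

## Working session

There is one attempt and no reset: what is moved stays moved. The work goes in short steps, Python scripts to look and compute and a tool call to move; the robot and the scene stay as the last step left them, time stands still between calls to the robot, and variables do not carry over. Pictures are saved under pics/ and viewed, about 8 in all and at most 12, crops included, and the job is handed in when it is done.

Besides the shell and the picture viewer there is one more tool, called after ">>>" by a JSON object that holds its "fn" and its "kwargs". arm_command: Moves the arm, as the interface text tells. Its arguments: {"type":"object","properties":{"moves":{"type":"array"}},"required":["moves"]}

```bash
mkdir -p pics
python3 - <<'E'
from station import robot
import cv2,numpy as np
s=robot.state(); print({k:np.round(v,3).tolist() for k,v in s.items() if k in('time_s','eef_pos','eef_rot','finger_gap','ft_force')},robot.tip_reach)
for c in('scene','side'):
    d=robot.get_image(c); cv2.imwrite(f'pics/{c}0.png',d['image'][...,::-1]); print(c,d['fx'],d['fy'],d['cx'],d['cy'],[k for k in d],np.round(d['pose'],3).tolist())
    for l in('kidney_tray','base_tray','oblong_tray'): print(l,[(np.round(r['extent']).tolist(),round(r['confidence'],2)) for r in robot.look_for(c,l)])
a=cv2.imread('pics/scene0.png');b=cv2.imread('pics/side0.png')
E
```

```text
{'time_s': 0.0, 'eef_pos': [0.174, 0.495, 0.242], 'eef_rot': [0.577, 0.408, -0.409, -0.577], 'ft_force': [0.089, 0.261, 0.007], 'finger_gap': 0.086} 0.011
scene 390.00244523322505 390.00244523322505 279.9200314088263 207.77527701777174 ['image', 'fx', 'fy', 'cx', 'cy', 'pose'] [[-0.69, 0.385, -0.612, -0.108], [-0.723, -0.34, 0.601, 0.726], [0.023, 0.858, 0.513, 0.514], [0.0, 0.0, 0.0, 1.0]]
kidney_tray [([128.0, 198.0, 52.0, 75.0], 0.65)]
base_tray [([213.0, 221.0, 71.0, 54.0], 0.65)]
oblong_tray [([330.0, 136.0, 26.0, 44.0], 0.76)]
side 420.6925731543563 420.6925731543563 284.5571263526036 209.74696766769748 ['image', 'fx', 'fy', 'cx', 'cy', 'pose'] [[-0.99, 0.084, -0.116, 0.369], [-0.143, -0.657, 0.74, 0.926], [-0.014, 0.749, 0.662, 0.755], [0.0, 0.0, 0.0, 1.0]]
kidney_tray [([207.0, 265.0, 57.0, 81.0], 0.93)]
base_tray [([282.0, 234.0, 50.0, 74.0], 0.58)]
oblong_tray [([267.0, 123.0, 31.0, 45.0], 0.57)]
```

View pics/scene0.png

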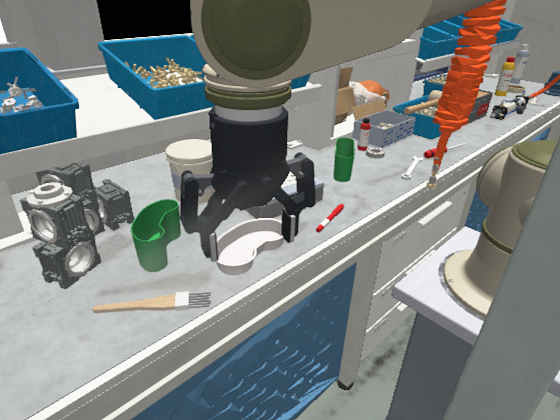

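View pics/side0.png

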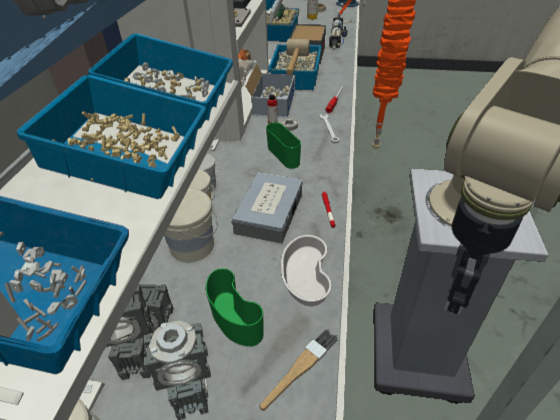

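The side view shows everything unobstructed: the kidney tray is at about (235,305), the base at (306,270) and the oblong at (284,145). I'll fit the outline models (rim arcs from the given sizes) to the silhouettes.

```bash
cat > h.py <<'E'
import numpy as np,cv2
from scipy.optimize import minimize
from scipy.spatial.transform import Rotation as Ro
T=np.deg2rad(51.3);R=.048
def outline(h):
    c=[(.009,y,0) for y in np.linspace(0,.015,4)]+[(.009-R*(1-np.cos(t)),.015+R*np.sin(t),t) for t in np.linspace(.05,T,14)]
    c=np.array(c)
    n=np.c_[np.cos(c[:,2]),np.sin(c[:,2])]
    out=c[:,:2]+h*n; inn=c[:,:2]-h*n
    a=T+np.linspace(0,np.pi,16)
    cap=c[-1,:2]+h*np.c_[np.cos(a),np.sin(a)]
    u=np.r_[out,cap,inn[::-1]]
    return np.r_[u,u[::-1]*[1,-1]]
KID=[(.0255,0),(.0262,.025),(.0271,.052),(.028,.08)]
BASE=[(.0435,0),(.0445,.017),(.0455,.034)]
def proj(d,P,pose):
    c=(P-pose[:3,3])@pose[:3,:3]
    return np.c_[d['cx']+d['fx']*c[:,0]/-c[:,2], d['cy']-d['fy']*c[:,1]/-c[:,2]]
def render(d,pose,layers,p,shape=(420,560)):
    m=np.zeros(shape,np.uint8); c,s=np.cos(p[2]),np.sin(p[2]); prev=None
    for h,z in layers:
        o=outline(h)@np.array([[c,s],[-s,c]])+p[:2]
        q=np.round(proj(d,np.c_[o,np.full(len(o),z)],pose)*16).astype(np.int32)
        cv2.fillPoly(m,[q],1,shift=4)
        if prev is not None:
            for i in range(len(q)):
                j=(i+1)%len(q); cv2.fillConvexPoly(m,np.array([prev[i],prev[j],q[j],q[i]]),1,shift=4)
        prev=q
    return m
def green(im):
    h=cv2.cvtColor(im,cv2.COLOR_RGB2HSV); return ((h[...,0]>50)&(h[...,0]<80)&(h[...,1]>120)).astype(np.uint8)
def white(im):
    h=cv2.cvtColor(im,cv2.COLOR_RGB2HSV).astype(int); lab=cv2.cvtColor(im,cv2.COLOR_RGB2LAB).astype(int)
    return lab
def comp(m,ext,pad=12):
    x,y,w,h=[int(v) for v in ext]; k=np.zeros_like(m); k[max(0,y-pad):y+h+pad,max(0,x-pad):x+w+pad]=1
    m=m*k; n,l,st,_=cv2.connectedComponentsWithStats(m)
    b=(l==1+np.argmax(st[1:,4])).astype(np.uint8)
    cs,_=cv2.findContours(b,cv2.RETR_EXTERNAL,cv2.CHAIN_APPROX_NONE); cv2.drawContours(b,cs,-1,1,-1); return b
def fit(views,layers,x0,yaws=None):
    # views: list of (d,pose,mask)
    def cost(p):
        return sum(1-(m&r).sum()/(m|r).sum() for d,pose,m in views for r in [render(d,pose,layers,p)])
    best=[]
    for y in (yaws if yaws is not None else np.arange(0,2*np.pi,np.pi/4)):
        st=np.array([x0[0],x0[1],y]); sim=np.array([st,st+[.02,0,0],st+[0,.02,0],st+[0,0,.35]])
        r=minimize(cost,st,method='Nelder-Mead',options=dict(initial_simplex=sim,maxiter=120,xatol=2e-4,fatol=1e-4)); best.append((r.fun,r.x))
    best.sort(key=lambda t:t[0]); return best
def ground(d,pose,u,v,z):
    r=pose[:3,:3]@np.array([(u-d['cx'])/d['fx'],-(v-d['cy'])/d['fy'],-1]); t=(z-pose[2,3])/r[2]; return pose[:3,3]+t*r
E
python3 - <<'E'
from h import *
from station import robot
d=robot.get_image('side');im=d['image'];P=d['pose']
mk=comp(green(im),(207,265,57,81))
lab=white(im); print('white/bench px',lab[255,300],lab[270,306],lab[330,300],lab[250,287])
print(ground(d,P,235,305,.06),ground(d,P,306,270,.02),ground(d,P,283,145,.06))
b=fit([(d,P,mk)],KID,ground(d,P,235,305,.05)[:2])
for f,x in b[:3]: print('kid',round(f,3),x.round(4))
hsv=cv2.cvtColor(im,cv2.COLOR_RGB2HSV); L=lab
w=((L[...,0]>150)&(L[...,2]>=129)).astype(np.uint8)
o=im.copy()
for m,c in((mk,(255,0,255)),(render(d,P,KID,b[0][1]),(255,255,0))):
    cs,_=cv2.findContours(m,0,1); cv2.drawContours(o,cs,-1,c,1)
crop=o[200:370,180:380]; z=cv2.resize(crop,None,fx=2,fy=3.0) if 0 else cv2.resize(crop,None,fx=2,fy=2)
z2=cv2.resize(im[200:370,180:380],None,fx=2,fy=2)
lc=cv2.resize(cv2.cvtColor(np.clip((L[200:370,180:380]-[100,128,128])*[1.6,12,12]+[0,128,128],0,255).astype(np.uint8),cv2.COLOR_LAB2RGB),None,fx=2,fy=2)
cv2.imwrite('pics/c1.png',np.hstack([z,lc])[...,::-1])
E
```

```text
white/bench px [211 128 132] [210 127 132] [134 126 132] [ 94 128 130]
[0.54818688 0.44508746 0.06      ] [0.42057126 0.30274864 0.02      ] [ 0.53798437 -0.14217977  0.06      ]
kid 0.088 [0.5593 0.4351 7.0245]
kid 0.088 [0.559  0.4366 0.7335]
kid 0.089 [0.5589 0.4366 0.7352]
```

View pics/c1.png

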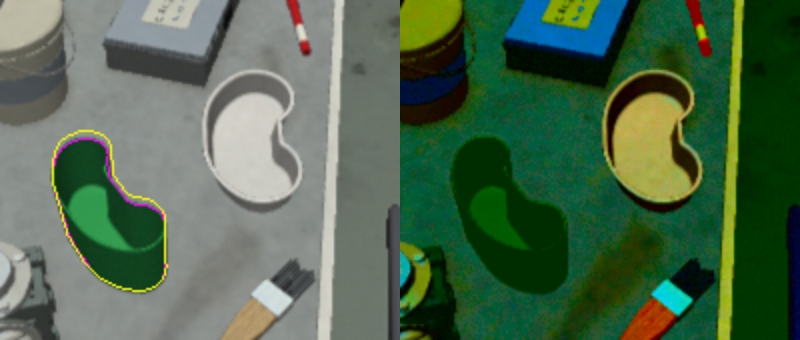

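The kidney fit is good: yellow model over magenta mask, yaw about 42°. Next, the base tray.

Run:
```python
from h import *
from station import robot
d=robot.get_image('side');im=d['image'];P=d['pose']
L=white(im)
mb=comp((L[...,0]>165).astype(np.uint8),(282,234,50,74),5)
RIM=[(.0455,.034)]
b=fit([(d,P,mb)],[(.0445,.031),(.0455,.034)],ground(d,P,306,270,.02)[:2])
for f,x in b[:3]: print('base',round(f,3),x.round(4))
o=im.copy()
for m,c in((mb,(255,0,255)),(render(d,P,[(.0455,.034)],b[0][1]),(255,255,0))):
    cs,_=cv2.findContours(m,0,1); cv2.drawContours(o,cs,-1,c,1)
cv2.imwrite('pics/c2.png',cv2.resize(o[220:320,260:350],None,fx=4,fy=4)[...,::-1])
s=robot.state(); Rm=Ro.from_quat(s['eef_rot']).as_matrix(); print(s['time_s'],s['eef_pos'],Rm.round(3).tolist())
he=robot.get_image('wrist');print(he['hand_eye'].round(3).tolist(),he['fx'],he['cx'],he['cy'])
```

```text
base 0.045 [0.4238 0.2981 0.1414]
base 0.047 [0.4241 0.2987 6.4173]
base 0.048 [0.4239 0.2998 0.1381]
0.5 [0.17447231 0.49514622 0.24226734] [[0.332, -0.0, -0.943], [0.943, -0.0, 0.332], [-0.0, -1.0, 0.0]]
[[1.0, 0.0, -0.0, 0.001], [-0.0, 0.264, -0.964, -0.132], [-0.0, 0.964, 0.264, 0.066], [0.0, 0.0, 0.0, 1.0]] 347.55119754843685 276.4353932169133 209.46851261681888
```

View pics/c2.png

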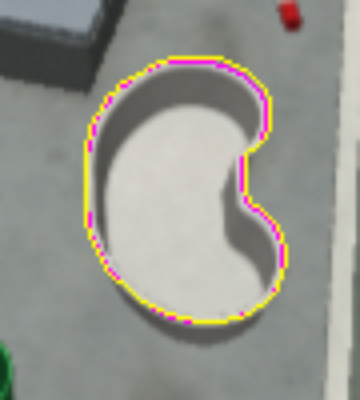

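Base fit is tight: (0.424,0.299), yaw 8°. Kidney: (0.559,0.4365), yaw 42°. I'm moving over its grip point (0.566,0.4425) for a wrist look.

>>> {"fn": "arm_command", "kwargs": {"moves": [[0.0057,0.001,-0.0276,0,1],[0.0057,0.001,-0.0276,0,1],[0.0057,0.001,-0.0276,0,1],[0.0057,0.001,-0.0276,0,1],[0.0057,0.001,-0.0276,0,1],[0.0057,0.001,-0.0276,0,1],[0.0057,0.001,-0.0276,0,1],[0.0057,0.001,-0.0276,0,1],[0.0057,0.001,-0.0276,0,1],[0.0057,0.001,-0.0276,0,1],[0.0057,0.001,-0.0276,0,1],[0.0057,0.001,-0.0276,0,1],[0.0057,0.001,-0.0276,0,1],[0.0057,0.001,-0.0276,0,1],[0,0,0,7,1],[0,0,0,7,1],[0,0,0,7,1],[0,0,0,7,1],[0,0,0,0,1],[0,0,0,0,1]]}}

```text
time_s: 2.22
eef_pos: [0.5655, 0.442, 0.2282]
eef_rot: [0.658, 0.258, -0.258, -0.658]
ft_force: [0.5, 0.2, 0.3]
finger_gap: 0.0854
```

```bash
cat > w.py <<'E'
from h import *
from station import robot
import sys
s=robot.state(); d=robot.get_image('wrist'); im=d['image']
E=np.eye(4);E[:3,:3]=Ro.from_quat(s['eef_rot']).as_matrix();E[:3,3]=s['eef_pos']; P=E@d['hand_eye']
def rep(b,g=.009):
    x=b[0][1]; gp=x[:2]+g*np.array([np.cos(x[2]),np.sin(x[2])])
    dv=E[:3,:3].T@(np.r_[gp,0]-E[:3,3]); az=np.arctan2(E[1,0],E[0,0]); sp=np.degrees((az-x[2]+np.pi)%(2*np.pi)-np.pi)
    print('fit',round(b[0][0],3),x.round(4),'grip dx,dz',dv[[0,2]].round(4),'spin',round(sp,1))
def draw(ms,name):
    o=im.copy()
    for m,c in ms: cs,_=cv2.findContours(m,0,1); cv2.drawContours(o,cs,-1,c,1)
    cv2.imwrite(name,o[...,::-1])
print(s['time_s'],'tcp',np.round(s['eef_pos'],4),'tilt',np.round(E[:3,1],3))
E
python3 - <<'E'
from w import *
mk=comp(green(im),(0,0,560,420))
b=fit([(d,P,mk)],KID,(.559,.4365),[.735,.6]); rep(b)
draw([(mk,(255,0,255)),(render(d,P,KID,b[0][1]),(255,255,0))],'pics/w1.png')
E
```

```text
2.2167 tcp [0.5655 0.442  0.2282] tilt [-0. -0. -1.]
fit 0.042 [0.5579 0.4392 0.7602] grip dx,dz [0.0016 0.0031] spin -0.8
```

View pics/w1.png

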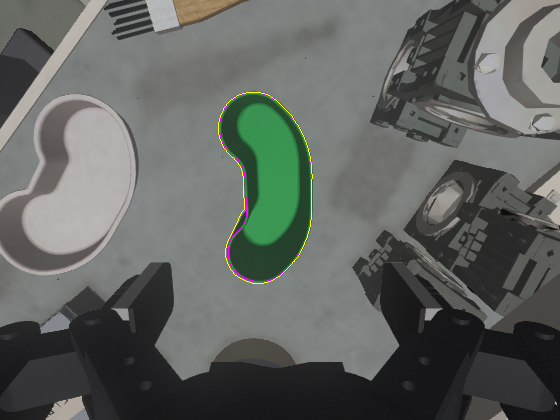

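The wrist fit is near-perfect (IoU 0.96) and the fingers have free space on both sides. Descending to TCP z≈0.058 and gripping.

>>> {"fn": "arm_command", "kwargs": {"moves": [[0.0016,0.005,0.003,-0.8,1],[0,0.017,0,0,1],[0,0.017,0,0,1],[0,0.017,0,0,1],[0,0.017,0,0,1],[0,0.017,0,0,1],[0,0.017,0,0,1],[0,0.017,0,0,1],[0,0.017,0,0,1],[0,0.017,0,0,1],[0,0.011,0,0,1],[0,0,0,0,1],[0,0,0,0,-1],[0,0,0,0,-1],[0,0,0,0,-1],[0,0,0,0,-1],[0,0,0,0,-1],[0,0,0,0,-1],[0,0,0,0,-1],[0,0,0,0,-1]]}}

```text
time_s: 3.93
eef_pos: [0.5652, 0.4457, 0.0611]
eef_rot: [-0.657, -0.262, 0.26, 0.657]
ft_force: [-0.5, -0.4, 5.9]
finger_gap: 0.0547
```

Gripped, with a gap of 54.7 mm. Lifting.

>>> {"fn": "arm_command", "kwargs": {"moves": [[0,-0.005,0,0,-1],[0,-0.01,0,0,-1],[0,-0.012,0,0,-1],[0,-0.012,0,0,-1],[0,-0.012,0,0,-1],[0,-0.012,0,0,-1],[0,-0.012,0,0,-1],[0,-0.012,0,0,-1],[0,-0.012,0,0,-1],[0,-0.012,0,0,-1],[0,-0.006,0,0,-1],[0,0,0,0,-1],[0,0,0,0,-1]]}}

```text
time_s: 5.02
eef_pos: [0.5646, 0.4453, 0.1762]
eef_rot: [-0.657, -0.261, 0.261, 0.657]
ft_force: [-0.3, -0.5, -2.2]
finger_gap: 0.0546
```

Run:
```python
from w import *
print(s['ft_force'].round(1) if hasattr(s['ft_force'],'round') else s['ft_force'],s['finger_gap'])
draw([],'pics/w2.png')
# base shifts: target TCP = base + tray grip offset
x=np.array([.4239,.2985,.14]); t=x[:2]+.009*np.array([np.cos(x[2]),np.sin(x[2])])
print(t, E[:3,:3].T@(np.r_[t,s['eef_pos'][2]]-E[:3,3]), np.degrees(np.arctan2(E[1,0],E[0,0])-x[2]))
d2=robot.get_image('side'); im2=d2['image']
o=im2.copy(); cv2.imwrite('pics/s2.png',o[150:400,150:450][...,::-1])
```

```text
5.0167 tcp [0.5646 0.4453 0.1762] tilt [-0. -0. -1.]
[-0.3 -0.5 -2.2] 0.054643877717346225
[0.43281194 0.29975589] [-1.95713965e-01  2.70541024e-05 -1.52555774e-02] 35.36727405181705
```

View pics/w2.png

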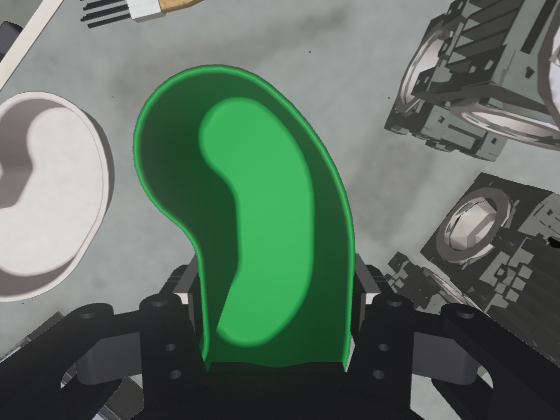

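The tray is held and hangs level. I'll refine the tray-in-hand pose from this view, and the base pose from the earlier clear hover view.

Run:
```python
from w import *
import h
orig=h.render
# held tray, rows above fingers only
lift=s['eef_pos'][2]-.0611
h.render=lambda *a:(lambda r:(r.__setitem__(slice(245,None),0),r)[1])(orig(*a))
mk=green(im); mk=comp(mk,(0,0,560,420)); mk[245:]=0
b=h.fit([(d,P,mk)],[(w,z+lift) for w,z in KID],(.5579,.4392),[.76]); rep(b); h.render=orig; k=b[0][1]
az=np.arctan2(E[1,0],E[0,0])
loc=E[:3,:3].T@(np.r_[k[:2],0]-E[:3,3]); print('tray origin in tool x,z',loc[[0,2]].round(4),'yaw rel deg',np.degrees(k[2]-az).round(2))
# base from first hover picture
im1=cv2.imread('pics/w1.png')[...,::-1].copy(); E1=np.eye(4);E1[:3,:3]=Ro.from_quat([0.658,0.258,-0.258,-0.658]).as_matrix();E1[:3,3]=[.5655,.442,.2282];P1=E1@d['hand_eye']
w=(white(im1)[...,0]>165).astype(np.uint8); w[:85]=0;w[:,150:]=0; mb=comp(w,(0,90,140,190),5)
r=orig(d,P1,[(.0455,.034)],(.4239,.2985,.14)); 
bb=fit([(d,P1,mb)],[(.0435,.02),(.0445,.03),(.0455,.034)],(.4239,.2985),[.14,.3]); print('base',bb[0][0],bb[0][1].round(4))
o=im1.copy()
for m,c in((mb,(255,0,255)),(orig(d,P1,BASE[2:],bb[0][1]),(255,255,0)),(r,(0,255,255))): cs,_=cv2.findContours(m,0,1); cv2.drawContours(o,cs,-1,c,1)
o2=im.copy()
cs,_=cv2.findContours(orig(d,P,[(w_,z+lift) for w_,z in KID],k),0,1); cv2.drawContours(o2,cs,-1,(255,255,0),1)
cv2.imwrite('pics/c3.png',np.hstack([cv2.resize(o[70:300,:200],(400,460)),cv2.resize(o2,(400,460))])[...,::-1])
B=bb[0][1]; sp=np.degrees(k[2]-B[2]); print('spin',sp)
a2=az-np.radians(sp); X=np.array([np.cos(a2),np.sin(a2)]); Z=np.array([-np.sin(a2),np.cos(a2)])
print('Z check',E[:2,2],[-np.sin(az),np.cos(az)])
tcp=B[:2]-loc[0]*X-loc[2]*Z; print('target tcp',tcp,'move in present axes',(E[:3,:3].T@(np.r_[tcp,0]-E[:3,3]))[[0,2]])
```

```text
5.1167 tcp [0.5643 0.4451 0.1752] tilt [-0.002 -0.001 -1.   ]
fit 0.011 [0.557  0.4387 0.735 ] grip dx,dz [-0.0004  0.0001] spin 1.3
tray origin in tool x,z [-0.0094  0.0003] yaw rel deg -1.27
base 0.3684239519638627 [0.4229 0.2972 0.1388]
spin 34.16263195627175
Z check [-0.68693029  0.72672317] [np.float64(-0.6869309251608571), np.float64(0.7267227146977374)]
target tcp [0.43230437 0.2984565 ] move in present axes [-0.19639825 -0.015986  ]
```

View pics/c3.png

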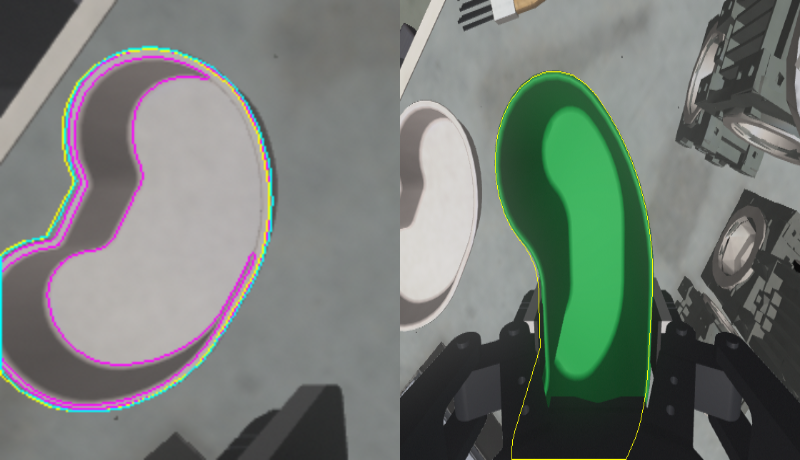

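The held-tray fit is excellent (0.989), and the side-derived base pose (cyan) overlays the wrist view within about 1–2 mm. Carrying it over.

>>> {"fn": "arm_command", "kwargs": {"moves": [[-0.008,0,-0.0008,0,-1],[-0.015,0,-0.0012,0,-1],[-0.0155,0,-0.0012,0,-1],[-0.0155,0,-0.0012,0,-1],[-0.0155,0,-0.0013,0,-1],[-0.0155,0,-0.0013,0,-1],[-0.0155,0,-0.0013,0,-1],[-0.0155,0,-0.0013,0,-1],[-0.0155,0,-0.0013,0,-1],[-0.0155,0,-0.0013,0,-1],[-0.0155,0,-0.0013,0,-1],[-0.015,0,-0.0012,0,-1],[-0.009,0,-0.0008,0,-1],[-0.0075,0,-0.0003,0,-1],[0,0,0,6.2,-1],[0,0,0,7,-1],[0,0,0,7,-1],[0,0,0,7,-1],[0,0,0,7,-1],[0,0,0,0,-1]]}}

```text
time_s: 6.83
eef_pos: [0.4344, 0.3006, 0.1761]
eef_rot: [0.705, 0.055, -0.055, -0.705]
ft_force: [0.3, 0.7, -1.7]
finger_gap: 0.055
```

>>> {"fn": "arm_command", "kwargs": {"moves": [[0,0,0,0,-1],[0,0.01,0,0,-1],[0,0.015,0,0,-1],[0,0.015,0,0,-1],[0,0.01,0,0,-1],[0,0.005,0,0,-1],[0,0,0,0,-1],[0,0,0,0,-1]]}}

```text
time_s: 7.5
eef_pos: [0.4347, 0.3006, 0.1215]
eef_rot: [-0.705, -0.057, 0.057, 0.705]
ft_force: [-0.5, -0.4, -1.0]
finger_gap: 0.0546
```

Run:
```python
from w import *
lift=s['eef_pos'][2]-.0611; az=np.arctan2(E[1,0],E[0,0])
k=E[:3,3]+E[:3,:3]@[-.0094,0,.0003]; yaw=az-np.radians(1.27); print('tray now',k[:2],yaw,'lift',lift,'F',s['ft_force'],s['finger_gap'])
out=[im]
d2=robot.get_image('side');o=d2['image'].copy()
for L,p,c in(([(a,z+lift) for a,z in KID],(k[0],k[1],yaw),(255,255,0)),([(.0455,.034)],(.4245,.299,.14),(0,255,255))):
    cs,_=cv2.findContours(render(d2,d2['pose'],L,p),0,1); cv2.drawContours(o,cs,-1,c,1)
cv2.imwrite('pics/c4.png',np.hstack([cv2.resize(im,(400,300)),cv2.resize(o[170:320,220:420],(400,300))])[...,::-1])
```

```text
7.5 tcp [0.4347 0.3006 0.1215] tilt [ 0.  0. -1.]
tray now [0.42533244 0.29938715] 0.1388961820794077 lift 0.060366458321902225 F [-0.4994397  -0.42926552 -1.00153462] 0.05458395661307953
```

View pics/c4.png

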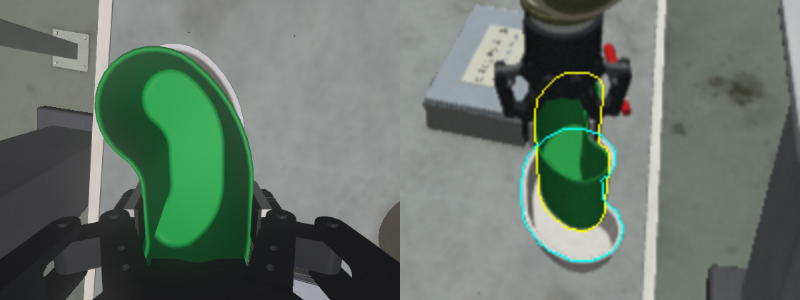

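The tray overlay and base rim are concentric and turned alike. Lowering most of the way, then slowly by force.

>>> {"fn": "arm_command", "kwargs": {"moves": [[0,0.006,0,0,-1],[0,0.008,0,0,-1],[0,0.008,0,0,-1],[0,0.008,0,0,-1],[0,0.007,0,0,-1],[0,0.006,0,0,-1],[0,0.004,0,0,-1],[0,0.002,0,0,-1],[0,0,0,0,-1],[0,0,0,0,-1]]}}

```text
time_s: 8.43
eef_pos: [0.4346, 0.3006, 0.0724]
eef_rot: [-0.705, -0.057, 0.057, 0.705]
ft_force: [-0.5, -0.2, -1.3]
finger_gap: 0.0545
```

>>> {"fn": "arm_command", "kwargs": {"moves": [[0,0.002,0,0,-1],[0,0.002,0,0,-1],[0,0.001,0,0,-1],[0,0,0,0,-1],[0,0,0,0,-1]]}}

```text
time_s: 8.85
eef_pos: [0.4345, 0.3005, 0.0673]
eef_rot: [0.705, 0.057, -0.057, -0.705]
ft_force: [-0.7, -0.4, -1.7]
finger_gap: 0.0549
```

No contact yet; expected at about z = 0.064.

>>> {"fn": "arm_command", "kwargs": {"moves": [[0,0.001,0,0,-1],[0,0.001,0,0,-1],[0,0.0005,0,0,-1],[0,0,0,0,-1],[0,0,0,0,-1]]}}

```text
time_s: 9.27
eef_pos: [0.4345, 0.3005, 0.0648]
eef_rot: [0.705, 0.057, -0.057, -0.705]
ft_force: [0.2, -0.8, -1.7]
finger_gap: 0.0547
```

>>> {"fn": "arm_command", "kwargs": {"moves": [[0,0.001,0,0,-1],[0,0,0,0,-1],[0,0,0,0,-1]]}}

```text
time_s: 9.52
eef_pos: [0.4346, 0.3006, 0.0641]
eef_rot: [-0.705, -0.057, 0.057, 0.705]
ft_force: [-1.5, -0.8, 1.9]
finger_gap: 0.0546
```

Contact felt at z = 0.064, exactly as expected. Seating it a touch more, then releasing.

>>> {"fn": "arm_command", "kwargs": {"moves": [[0,0.0007,0,0,-1],[0,0,0,0,-1],[0,0,0,0,0.6],[0,0,0,0,1],[0,0,0,0,1],[0,0,0,0,1],[0,0,0,0,1],[0,0,0,0,1],[0,0,0,0,1]]}}

```text
time_s: 10.27
eef_pos: [0.4345, 0.3005, 0.0631]
eef_rot: [0.705, 0.057, -0.057, -0.705]
ft_force: [0.9, 0.3, 0.8]
finger_gap: 0.0855
```

>>> {"fn": "arm_command", "kwargs": {"moves": [[0,-0.006,0,0,1],[0,-0.01,0,0,1],[0,-0.015,0,0,1],[0,-0.02,0,0,1],[0,-0.02,0,0,1],[0,-0.02,0,0,1],[0,-0.02,0,0,1],[0,-0.02,0,0,1],[0,-0.015,0,0,1],[0,-0.01,0,0,1],[0,0,0,0,1],[0,0,0,0,1]]}}

```text
time_s: 11.27
eef_pos: [0.4344, 0.3005, 0.2192]
eef_rot: [-0.705, -0.057, 0.057, 0.705]
ft_force: [0.5, -0.1, -0.5]
finger_gap: 0.0858
```

Run:
```python
from w import *
mk=comp(green(im),(0,0,560,420))
b=fit([(d,P,mk)],[(a,z+.003) for a,z in KID],(.4253,.2994),[.14]); rep(b)
draw([(render(d,P,[(a,z+.003) for a,z in KID],b[0][1]),(255,255,0)),(render(d,P,[(.0455,.034)],(.4245,.299,.14)),(0,255,255))],'pics/w5.png')
d2=robot.get_image('side'); cv2.imwrite('pics/c5.png',np.hstack([cv2.resize(cv2.imread('pics/w5.png'),(400,300)),cv2.resize(d2['image'][180:330,220:420],(400,300))[...,::-1]]))
```

```text
11.2667 tcp [0.4344 0.3005 0.2192] tilt [ 0.  0. -1.]
fit 0.044 [0.4251 0.2999 0.1752] grip dx,dz [-0.0003  0.0009] spin -0.8
```

View pics/c5.png

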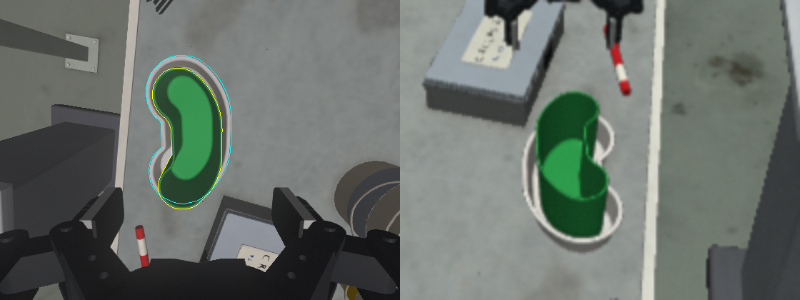

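The tray stands upright inside the base, with the rim visible all round. The base is still on its original outline and the gripper is clear.

```bash
python3 -c "
from station import robot
print(robot.sign_off())"
```

```text
the job is handed in; nothing more can be done
None
```

The kidney tray is in the base tray, released and standing upright. I handed the job in at about 11.3 s of the 35 s allowed; the hand-in gave no verdict.

**What I did:** I found both trays by fitting their outlines in the side camera and refined the kidney tray with the wrist camera. I gripped it across its straight middle, lifted it about 115 mm, and turned it 34° to match the base. I then lowered it slowly until the force reading showed contact at the expected height and let go.

**Last checks:**

| Check | Measured | Limit |
|---|---|---|
| Origin offset, kidney tray to base tray | about 1–2 mm | 16 mm |
| Rotation difference | about 2° | 11° |
| Base tray | still on its original outline by eye | 50 mm shove |

- **Seating:** contact came at the height for the tray lying flat on the floor. I judged it upright by eye in two views and did not measure the tilt.
- **Oblong tray:** the arm never went near it, but I did not re-measure its position at the end.
- **Disagreements:** the first side-camera fit put the kidney tray about 3 mm and 1.5° away from the wrist-camera fit, so I used the wrist values. An attempt to refit the base tray from the wrist view gave a poor overlap because the white mask was incomplete. I kept the side-camera pose instead, which lined up with that view to about 1–2 mm.

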